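# Knock the rubber plugs out of the hinged mould

## Robot

A 6-joint arm with a two-finger parallel gripper is mounted at the origin on a cart in front of the work surface, level with it; the furniture and walls round the work are solid. World frame = base frame: x ahead of the robot, y to its left, z up, the work surface at z = 0. Lengths are in m, angles in rad, forces in N, time in s.
With the tool pointing down it reaches from about 0.3 to 0.85 m from the base axis. Payload 4.2 kg.
Tool frame: the origin (TCP) lies between the finger pads; the fingertips stand 8 mm ahead of it and the grasp point (between the pads) lies 11 mm behind it; z points along the fingers, y is the line along which they close (so a half turn about z gives the same grasp; the last joint's range is limited). The gripper opens to 91 mm and grips with 3 to 60 N. Pads are 32 mm wide; open, the fingers measure 118 mm over their backs; the gripper's body (76 mm by 178 mm) begins 60 mm behind the grasp point.
Start: joints at [-1.337, 0.32, 1.565, -0, 1.257, -0.02], TCP at [0.144, -0.557, 0.222] pointing down, gripper open.
Joint ranges: [-3.11, 3.11], [-0.84, 2.01], [0.21, 2.61], [-1.34, 4.49], [0.05, 2.63], [-2.56, 2.56]. Speed limits (rad/s): [2.57, 2.57, 3.14, 3.14, 3.14, 3.14].

## Interface

Orientations are given as a 3x3 rotation matrix whose columns are the frame's x, y, z axes.
In Python, from cell import r gives the robot as it stands. The module is installed in compiled form; this text tells all that it offers.
- The arm moves only by the tool drive_tool, never from a script. Its argument "plan" is text: rows parted by semicolons, each of 5 numbers parted by spaces: the opening, from 0 (shut) to 1 (fully open), then the shift along the tool's x, y, z in units of 25 mm (1.0 is 25 mm), then the turn about the tool's z in degrees. A call has 1 to 8 rows; each row is the pose to reach, as a shift and turn from the pose commanded when the call began, along the tool's axes at that moment; what a row does not reach only later rows make up. A row lasts 1/8 s, in which the tool goes at most 62.5 mm and 10.7 degrees, less where a joint would pass 70% of its speed; a pose out of reach is approached as far as the arm can. A call with a gripper value outside its range is refused whole. The fingers move at their own pace and stop on an object; "grip_force" is the grip in N (left out, the last holds). Time passes only in rows, so rows that repeat a pose let the fingers close. It gives the time, the measured TCP pose, the force, the opening and the grip force at its end, in the units of the state.
- r.sense(): the state, without advancing time (a new reading comes with each control period).
- r.camera(name): name is "scene" or "top" or "wrist"; returns the picture (480x640x3 uint8, red, green, blue); there is no depth.
- r.camera_info(name): a dict with "fx", "fy", "cx", "cy" (pixels), "distortion" ([k1, k2, p1, p2, k3] as OpenCV has them; the pictures are not rectified), "R" (3x3) and "t" (3): a world point X has camera coordinates R X + t. Camera axes: x right, y down, z forward; pixel columns grow to the right and rows downward; lengths in m; the calibration is good to about 2 mm. A picture is of the moment at which its call begins: read the wrist's pose just before it. camera_info takes no time and is no camera call; for the wrist camera it gives the pose at the moment of the call.
- r.finish_job(): hands the job in; it is judged then, once.
The state is a dict: "time_s": time; "qpos": joint angles; "joint_vel": joint speeds; "joint_efforts": joint torques, N m; "ee_pos": TCP position; "tcp_rot": TCP orientation; "contact_force": force on the tool from outside, world axes, zero at the start; "wrist_torque": the same for the moment, N m; "grip_width": finger opening in m; "gripper_force": force on a finger pad.
Only numpy, scipy, OpenCV 4.12 (cv2) and the standard library are available. Lean on these libraries where they do the work, as an engineer would, in place of code of your own. Each camera call takes 0.05 s, during which the arm holds its last target. There are 200 camera calls.

## Task

Swing the hinged aluminium mould over by its red handle onto the stops above the catch pan, keeping hold of it past upright so that it never slams over, and rap it there with short sharp drops of a few centimetres until all four rubber plugs have fallen into the pan. Then swing the mould back to its home side and lay it down without a slam, cavities up, leaving the plugs in the pan and the tools on the mat where they are.

Things in the scene. Friction and masses are not known exactly. Their poses are not given: they have to be found in the camera images.
- knockout_frame: Knock-out frame: dark steel base plate 246x126x5 mm, bolted down. Origin: on the work surface under the middle of the hinge pin. x axis points from the home side (the mould's rest, at the robot's right) across the hinge to the catch side, y along the hinge pin, z up. Frame x runs from -0.120 to 0.126; two blue cheeks, 55 mm high, carry the pin.
- mould (a joint): Angle of the hinged aluminium mould, a plate 88x104x28 mm, 16 to 104 mm off the pin, 0.6 kg, free-swinging, balanced at about 1.76. 0 = home, resting on the frame, its four round cavities facing up; pi/2 = upright; pi = turned over, its face on the two black-topped stops in the pan's far corners (46 mm high, 38 mm above the pan floor), its back 74 mm above the work surface.
- mould_hinge (a point): Middle of the hinge pin, 46 mm above the work surface, in the plane of the mould's face; the pin runs along the frame's y axis.
- mould_bar (a point): Middle of the mould's handle: a steel bail with a round red sleeve 14 mm thick, 56 mm long, parallel to the pin, between side wires 84 mm apart. 155 mm out from the pin and 10 mm from the face towards the mould's back: 36 mm above the work surface at home, 56 mm turned over. 44 mm free between sleeve and mould. The sleeve can turn between the fingers as the mould swings.
- pan_floor (a point): Centre of the floor of the bright sheet-metal catch pan fixed on the frame's catch side, 8 mm above the work surface. Inside 100 mm along the frame's x (0.016 to 0.116 from the pin) by 112 mm along y; rim 27 mm above the work surface.
- plug_1: Black rubber plug, 17 mm round, 23 mm long, 12 g, sunk flush in a cavity nearer the hinge (40 mm off the pin). Clings with 2 to 5 times its weight: stays in when turned over and set down softly, slides a few mm at each sharp stop, drops out after 7 mm. Origin: on its side, half way up (y along it). Origin height: 48 to 60 mm stuck in the turned-over mould, under 33 mm in the pan.
- plug_2: Black rubber plug, 17 mm round, 23 mm long, 12 g, sunk flush in a cavity nearer the hinge (40 mm off the pin). Clings with 2 to 5 times its weight: stays in when turned over and set down softly, slides a few mm at each sharp stop, drops out after 7 mm. Origin: on its side, half way up (y along it). Origin height: 48 to 60 mm stuck in the turned-over mould, under 33 mm in the pan.
- plug_3: Black rubber plug, 17 mm round, 23 mm long, 12 g, sunk flush in a cavity farther from the hinge (80 mm off the pin). Clings with 2 to 5 times its weight: stays in when turned over and set down softly, slides a few mm at each sharp stop, drops out after 7 mm. Origin: on its side, half way up (y along it). Origin height: 48 to 60 mm stuck in the turned-over mould, under 33 mm in the pan.
- plug_4: Black rubber plug, 17 mm round, 23 mm long, 12 g, sunk flush in a cavity farther from the hinge (80 mm off the pin). Clings with 2 to 5 times its weight: stays in when turned over and set down softly, slides a few mm at each sharp stop, drops out after 7 mm. Origin: on its side, half way up (y along it). Origin height: 48 to 60 mm stuck in the turned-over mould, under 33 mm in the pan.
- scraper: Bystander: blue-handled adhesive scraper, 40x147x18 mm, lying on the mat at the right; origin under its middle.
- core_tool: Bystander: valve core tool with red grip, 18x107x18 mm, lying on the mat; origin under its middle.
- tyre_gauge: Bystander: round tyre pressure gauge, 70x118x26 mm, lying on the mat at the left; origin under its middle.
- paint_marker: Bystander: white paint marker with green cap, 23x100x23 mm, lying on the mat at the far left; origin under its middle.

How it is judged:
On the way, in this order (a step that is already met when the one before it is completed fails the run):
1. the mould is swung over, within about 25 degrees of its knock-out stops (value of joint mould above 2.7 rad), for 0.02 s.
2. all four plugs have dropped out into the catch pan while the mould is on the catch side (value of joint mould above 1.6 rad and z of each of plug_1, plug_2, plug_3, plug_4 in the frame of knockout_frame below 0.033 m and x of plug_1 in the frame of knockout_frame between 0.012 and 0.12 m and y of plug_1 in the frame of knockout_frame between -0.06 and 0.06 m and x of plug_2 in the frame of knockout_frame between 0.012 and 0.12 m and y of plug_2 in the frame of knockout_frame between -0.06 and 0.06 m and x of plug_3 in the frame of knockout_frame between 0.012 and 0.12 m and y of plug_3 in the frame of knockout_frame between -0.06 and 0.06 m and x of plug_4 in the frame of knockout_frame between 0.012 and 0.12 m and y of plug_4 in the frame of knockout_frame between -0.06 and 0.06 m), for 0.2 s.
At the end, for the whole second after the job is handed in: The mould is back home with its cavities up (hinge angle under 0.05 rad) and all four plugs lie at rest in the catch pan (inside its walls, origin under 33 mm above the work surface) (value of joint mould below 0.05 rad and z of each of plug_1, plug_2, plug_3, plug_4 in the frame of knockout_frame below 0.033 m and x of plug_1 in the frame of knockout_frame between 0.012 and 0.12 m and y of plug_1 in the frame of knockout_frame between -0.06 and 0.06 m and x of plug_2 in the frame of knockout_frame between 0.012 and 0.12 m and y of plug_2 in the frame of knockout_frame between -0.06 and 0.06 m and x of plug_3 in the frame of knockout_frame between 0.012 and 0.12 m and y of plug_3 in the frame of knockout_frame between -0.06 and 0.06 m and x of plug_4 in the frame of knockout_frame between 0.012 and 0.12 m and y of plug_4 in the frame of knockout_frame between -0.06 and 0.06 m and linear speed of each of plug_1, plug_2, plug_3, plug_4 below 0.05 m/s); the robot touches nothing.
It fails at once if the mould slams: it swings faster than 12.5 rad/s either way (a free fall from near upright; drops of up to about 80 mm at the handle stay below this) (velocity of joint mould above 12.5 rad/s or velocity of joint mould below -12.5 rad/s).
It fails at once if a bystander tool is shoved more than 30 mm (distance of any of scraper, core_tool, tyre_gauge, paint_marker from where it was at the start of the episode above 0.03 m).
It also fails if it takes over 72 s, if anything falls off the work surface, if the arm or the gripper's body presses on something with over 40 N, if the wrist force passes 120 N, or if a joint passes its speed limit or range.

## Working session

There is one attempt and no reset: what is moved stays moved. The work goes in short steps, Python scripts to look and compute and a tool call to move; the robot and the scene stay as the last step left them, time stands still between calls to the robot, and variables do not carry over. Pictures are saved under pics/ and viewed, at most 10 in all, crops included, and the job is handed in when it is done.

Besides the shell and the picture viewer there is one more tool, called after "Call:" as name(argument=value, ...), one argument or row to a line, values as JSON. drive_tool: Moves the arm, as the interface text tells. Its arguments: {"type":"object","properties":{"plan":{"type":"string"},"grip_force":{"type":"number"}},"required":["plan"]}

```bash
mkdir -p pics
python3 - <<'E'
from cell import r
import cv2,numpy as np
s=r.sense();print({k:np.round(v,3).tolist() for k,v in s.items()})
for n in("top","scene"):
    im=r.camera(n);cv2.imwrite(f"pics/{n}0.png",im[:,:,::-1]);i=r.camera_info(n);print(n,i)
E
```

```text
{'time_s': 0.0, 'qpos': [-1.337, 0.32, 1.566, 0.0, 1.257, -0.02], 'joint_vel': [-0.001, -0.002, -0.0, -0.001, -0.002, -0.002], 'joint_efforts': [-0.001, -41.246, -23.197, 0.073, 0.046, -0.0], 'ee_pos': [0.144, -0.556, 0.221], 'tcp_rot': [[0.968, 0.251, -0.0], [0.251, -0.968, 0.002], [0.0, -0.002, -1.0]], 'contact_force': [0.17, 0.061, -0.106], 'wrist_torque': [-0.032, 0.017, -0.044], 'gripper_force': 0.0, 'grip_width': 0.091}
top {'fx': 450.35486962850433, 'fy': 450.35486962850433, 'cx': 316.39000114610224, 'cy': 234.23517842812637, 'distortion': array([0.01588611, 0.        , 0.        , 0.        , 0.        ]), 'R': array([[-1.75333727e-03, -9.99956648e-01,  9.14481662e-03],
       [-9.84680684e-01,  1.31926638e-04, -1.74367239e-01],
       [ 1.74358473e-01, -9.31044886e-03, -9.84638227e-01]]), 't': array([-0.00647013,  0.49188551,  0.89484658])}
scene {'fx': 442.448279246881, 'fy': 442.448279246881, 'cx': 319.64986148496206, 'cy': 241.52335601137793, 'distortion': array([-0.08929342,  0.        ,  0.        ,  0.        ,  0.        ]), 'R': array([[-0.77593995, -0.63080421,  0.00179778],
       [-0.35167389,  0.4302177 , -0.83140736],
       [ 0.52368183, -0.64575442, -0.55566048]]), 't': array([0.42306005, 0.23542618, 0.94795867])}
```

View pics/top0.png

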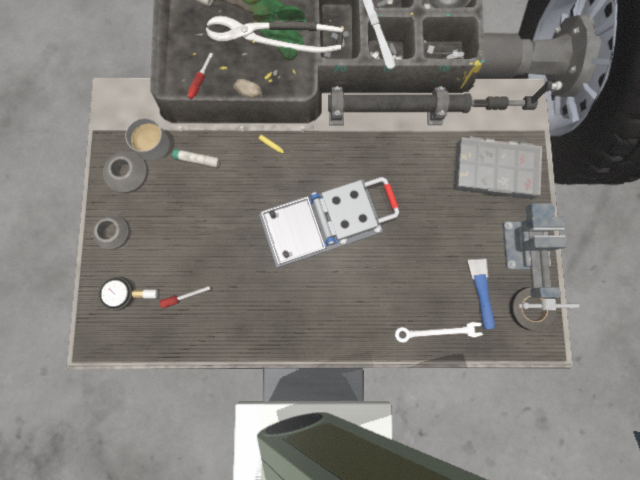

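View pics/scene0.png

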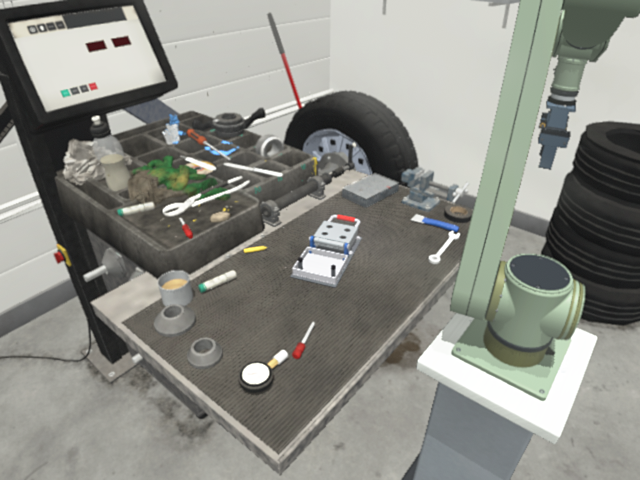

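The top view shows the frame, with the pan at about (293,232), blue cheeks near (315,195) and (332,240), and the red sleeve at about (391,196). The mould is home. In the scene view the sleeve is at about (345,217).

```bash
cat > h.py <<'E'
import cv2,numpy as np
def K(i): return np.array([[i['fx'],0,i['cx']],[0,i['fy'],i['cy']],[0,0,1]])
def ray(i,p):
    u=cv2.undistortPoints(np.array([[p]],float),K(i),i['distortion'])[0,0]
    return -i['R'].T@i['t'], i['R'].T@np.array([*u,1])
def onz(i,p,z):
    c,d=ray(i,p); return c+d*(z-c[2])/d[2]
def tri(a,p,b,q):
    c,d=ray(a,p);e,f=ray(b,q);s=np.linalg.lstsq(np.c_[d,-f],e-c,rcond=None)[0]
    P,Q=c+d*s[0],e+f*s[1]; return (P+Q)/2,np.linalg.norm(P-Q)
def blobs(im,col,box,amin=10):
    h=cv2.cvtColor(im,cv2.COLOR_RGB2HSV);H,S,V=cv2.split(h)
    m={'red':((H<8)|(H>172))&(S>130)&(V>80),'blue':(H>100)&(H<125)&(S>110)}[col]
    k=np.zeros_like(m);x0,y0,x1,y1=box;k[y0:y1,x0:x1]=1;m=(m&k).astype(np.uint8)
    n,l,st,c=cv2.connectedComponentsWithStats(m)
    return [(c[j],st[j,4],cv2.minAreaRect(np.argwhere(l==j)[:,::-1].astype(np.float32))) for j in range(1,n) if st[j,4]>=amin]
E
python3 - <<'E'
from h import *
from cell import r
T=r.camera_info('top');S=r.camera_info('scene')
t=cv2.imread('pics/top0.png')[:,:,::-1].copy();s=cv2.imread('pics/scene0.png')[:,:,::-1].copy()
a=blobs(t,'red',(370,170,410,225));b=blobs(s,'red',(325,205,370,230))
for x in a+b:print(x)
print('sleeve tri',tri(T,a[0][0],S,b[0][0]),'plane',onz(T,a[0][0],.039),onz(S,b[0][0],.039))
for x in blobs(t,'blue',(290,170,350,260),4):print(x[:2],onz(T,x[0],.05))
bp=cv2.boxPoints(a[0][2]);print([onz(T,p,.039).round(4).tolist() for p in bp])
print(cv2.resize(t[165:275,250:410],None,fx=5,fy=5).shape)
cv2.imwrite('pics/c.png',cv2.resize(t[165:275,250:410],None,fx=5,fy=5,interpolation=cv2.INTER_CUBIC)[:,:,::-1])
E
```

```text
(array([390.55214724, 195.66871166]), np.int32(163), ((390.6369934082031, 195.69862365722656), (24.6956844329834, 6.554304122924805), 69.44395446777344))
(array([345.68      , 217.74666667]), np.int32(75), ((345.4615478515625, 217.69229125976562), (16.86598777770996, 4.3145551681518555), 11.309932708740234))
sleeve tri (array([ 0.57639399, -0.16415348,  0.04042001]), np.float64(0.0019277206059945652)) plane [ 0.57591416 -0.16486797  0.039     ] [ 0.57872779 -0.16581632  0.039     ]
(array([314.30434783, 195.91304348]), np.int32(23)) [ 0.57237627 -0.00263863  0.05      ]
(array([329.35294118, 239.47058824]), np.int32(17)) [ 0.47970534 -0.03361156  0.05      ]
(array([335.33333333, 240.5       ]), np.int32(6)) [ 0.47754977 -0.04594053  0.05      ]
(array([325.5, 244. ]), np.int32(4)) [ 0.47024996 -0.02560715  0.05      ]
[[0.5988, -0.1499, 0.039], [0.6039, -0.1632, 0.039], [0.5531, -0.1801, 0.039], [0.5481, -0.1669, 0.039]]
(550, 800, 3)
```

View pics/c.png

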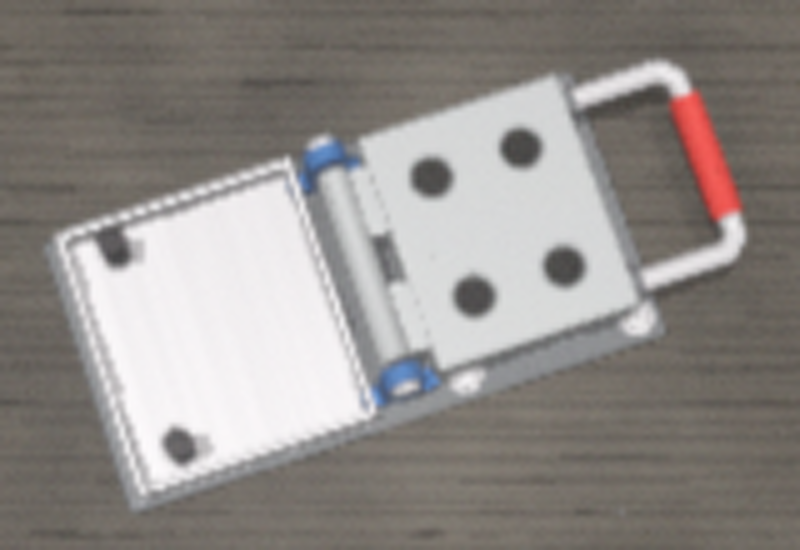

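The crop shows the pin running from about (315,195) to (331,241) in top pixels. That puts the pin at 19° from world x. The bar is at about (0.5765, -0.1645) and the hinge at about (0.5255, -0.018).

Call:
drive_tool(
  plan="0.55 1.5 -0.8 0 -1; 0.55 4 -2.1 0 -2; 0.55 6.2 -3.2 0 -3; 0.55 8.4 -4.4 0 -4.5; 0.55 10.6 -5.5 0 -4.5; 0.55 12.8 -6.7 0 -4.5; 0.55 15 -7.8 0 -4.5; 0.55 17.2 -9 0 -4.5",
  grip_force=20,
)

```text
time_s: 1.1
ee_pos: [0.5014, -0.2329, 0.2217]
tcp_rot: [[0.945, 0.326, -0.0], [0.326, -0.945, -0.0], [-0.0, 0.0, -1.0]]
contact_force: [0.4, -0.8, 0.2]
grip_width: 0.0499
gripper_force: 0.0
```

Call:
drive_tool(
  plan="0.55 1.6 -1.0 0.4 0; 0.55 3.0 -1.9 1.6 0; 0.55 3.3 -2.1 2.8 0; 0.55 3.3 -2.1 3.2 0; 0.55 3.3 -2.1 3.2 0",
)

```text
time_s: 1.72
ee_pos: [0.5605, -0.1583, 0.1416]
tcp_rot: [[0.945, 0.326, -0.001], [0.326, -0.945, 0.0], [-0.001, -0.001, -1.0]]
contact_force: [0.4, 0.2, -0.2]
grip_width: 0.0503
gripper_force: 0.0
```

Run:
```python
from h import *
from cell import r
s=r.sense();i=r.camera_info('wrist');im=r.camera('wrist')
cv2.imwrite('pics/w1.png',im[:,:,::-1])
for x in blobs(im,'red',(0,0,640,480),100):
    print(x,onz(i,x[0],.038)); bp=cv2.boxPoints(x[2]);print([onz(i,p,.036).round(4).tolist() for p in bp])
for x in blobs(im,'blue',(0,0,640,480),100):print(x[:2],onz(i,x[0],.05))
print(s['ee_pos'],s['grip_width'])
```

```text
(array([336.27023121, 224.45086705]), np.int32(1384), ((336.21051025390625, 224.42254638671875), (18.88160514831543, 75.2487564086914), 1.5911402702331543)) [ 0.57700752 -0.16609827  0.038     ]
[[0.5464, -0.1687, 0.036], [0.6009, -0.1512, 0.036], [0.6049, -0.1641, 0.036], [0.5507, -0.1824, 0.036]]
(array([108.46718147, 158.30501931]), np.int32(259)) [ 0.57342954 -0.00412588  0.05      ]
(array([129.25    , 293.859375]), np.int32(192)) [ 0.47872146 -0.03605939  0.05      ]
[ 0.56049431 -0.15832019  0.14156346] 0.05029590462683929
```

View pics/w1.png

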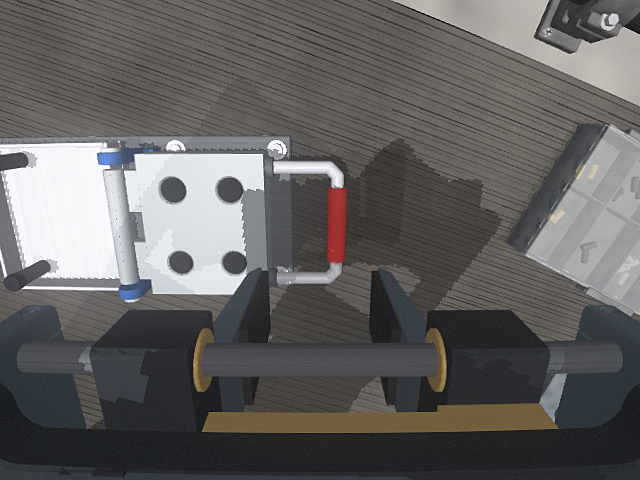

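The wrist view shows the red sleeve at (336,224), upright in the image and so aligned with the fingers. The bar is at (0.5765, -0.166). I'll descend and grip.

Call:
drive_tool(
  plan="0.55 0.5 0.5 0.8 0; 0.55 0.5 0.5 2.2 0; 0.55 0.5 0.5 3.6 0; 0.55 0.5 0.5 4.4 0; 0.55 0.5 0.5 4.65 0; 0.55 0.5 0.5 4.65 0; 0 0.5 0.5 4.65 0; 0 0.5 0.5 4.65 0",
)

```text
time_s: 2.78
ee_pos: [0.5776, -0.1659, 0.0268]
tcp_rot: [[0.945, 0.326, 0.002], [0.326, -0.945, -0.001], [0.002, 0.001, -1.0]]
contact_force: [-0.1, 0.2, 0.3]
grip_width: 0.0329
gripper_force: 0.0
```

Call:
drive_tool(
  plan="0 0 0 0 0; 0 0 0 0 0; 0 0 0 0 0",
)

```text
time_s: 3.15
ee_pos: [0.5771, -0.1657, 0.0259]
tcp_rot: [[0.945, 0.326, 0.0], [0.326, -0.945, -0.0], [0.0, 0.0, -1.0]]
contact_force: [-0.8, -0.1, 1.0]
grip_width: 0.0134
gripper_force: 20.0
```

Run:
```python
import numpy as np
# tool-frame units: y=-frame x, z=-up; bar rel. to home at angle th
def b(t): return np.array([-155*np.cos(t)-10*np.sin(t), 46+155*np.sin(t)-10*np.cos(t)])
def rows(a,e,n):
    for t in np.linspace(a,e,n+1)[1:]:
        d=(b(np.radians(t))-b(np.radians(a)))/25; print(t.round(1),(-d).round(2))
    print()
rows(0,60,8);rows(60,120,8);rows(120,160,6);rows(160,178,4)
```

```text
7.5 [-0.   -0.81]
15.0 [-0.11 -1.62]
22.5 [-0.32 -2.4 ]
30.0 [-0.63 -3.15]
37.5 [-1.04 -3.86]
45.0 [-1.53 -4.5 ]
52.5 [-2.11 -5.08]
60.0 [-2.75 -5.57]

67.5 [-0.7  -0.41]
75.0 [-1.46 -0.72]
82.5 [-2.24 -0.93]
90.0 [-3.05 -1.03]
97.5 [-3.86 -1.03]
105.0 [-4.66 -0.92]
112.5 [-5.45 -0.71]
120.0 [-6.2 -0.4]

126.7 [-0.63  0.36]
133.3 [-1.21  0.79]
140.0 [-1.74  1.28]
146.7 [-2.21  1.83]
153.3 [-2.61  2.43]
160.0 [-2.94  3.07]

164.5 [-0.18  0.45]
169.0 [-0.32  0.92]
173.5 [-0.43  1.4 ]
178.0 [-0.49  1.88]
```

Call:
drive_tool(
  plan="0 0 0 -0.81 0; 0 0 -0.11 -1.62 0; 0 0 -0.32 -2.4 0; 0 0 -0.63 -3.15 0; 0 0 -1.04 -3.86 0; 0 0 -1.53 -4.5 0; 0 0 -2.11 -5.08 0; 0 0 -2.75 -5.57 0",
)

```text
time_s: 4.15
ee_pos: [0.5565, -0.1047, 0.1685]
tcp_rot: [[0.945, 0.327, 0.007], [0.327, -0.945, -0.01], [0.003, 0.012, -1.0]]
contact_force: [1.2, -9.8, 9.6]
grip_width: 0.0134
gripper_force: 20.0
```

Call:
drive_tool(
  plan="0 0 -0.7 -0.41 0; 0 0 -1.46 -0.72 0; 0 0 -2.24 -0.93 0; 0 0 -3.05 -1.03 0; 0 0 -3.86 -1.03 0; 0 0 -4.66 -0.92 0; 0 0 -5.45 -0.71 0; 0 0 -6.2 -0.4 0",
)

```text
time_s: 5.15
ee_pos: [0.5047, 0.0473, 0.1748]
tcp_rot: [[0.945, 0.326, 0.003], [0.326, -0.945, 0.001], [0.003, 0.0, -1.0]]
contact_force: [6.3, 0.2, -0.3]
grip_width: 0.0132
gripper_force: 20.0
```

Call:
drive_tool(
  plan="0 0 -0.63 0.36 0; 0 0 -1.21 0.79 0; 0 0 -1.74 1.28 0; 0 0 -2.21 1.83 0; 0 0 -2.61 2.43 0; 0 0 -2.94 3.07 0; 0 0 -2.94 3.07 0",
)

```text
time_s: 6.02
ee_pos: [0.4803, 0.1167, 0.0965]
tcp_rot: [[0.945, 0.327, 0.001], [0.327, -0.945, 0.001], [0.001, -0.0, -1.0]]
contact_force: [4.8, 1.3, -1.2]
grip_width: 0.0137
gripper_force: 20.0
```

Call:
drive_tool(
  plan="0.6 0 -0.3 0 0; 0.6 0 -0.5 0 0; 0.6 0 -0.5 0 0; 0.6 0 -0.5 0.3 0; 0.6 0 -0.5 1.2 0; 0.6 0 -0.5 1.9 0; 0.6 0 -0.5 2.05 0; 0.6 0 -0.5 2.05 0",
)

```text
time_s: 7.02
ee_pos: [0.4754, 0.1272, 0.0467]
tcp_rot: [[0.945, 0.326, -0.001], [0.326, -0.945, -0.0], [-0.001, -0.0, -1.0]]
contact_force: [-0.2, 0.3, 0.3]
grip_width: 0.0551
gripper_force: 0.0
```

Run:
```python
from h import *
from cell import r
im=r.camera('wrist');sc=r.camera('scene')
a=cv2.resize(sc[190:310,260:400],(700,600),interpolation=cv2.INTER_CUBIC)
cv2.imwrite('pics/d1.png',np.hstack([cv2.resize(im,(400,300)),cv2.resize(a,(350,300))])[:,:,::-1])
s=r.sense();print(s['ee_pos'],s['contact_force'],s['grip_width'])
```

```text
[0.47613612 0.12729283 0.04739432] [0.19346486 0.07812487 0.09726411] 0.05468563803333326
```

View pics/d1.png

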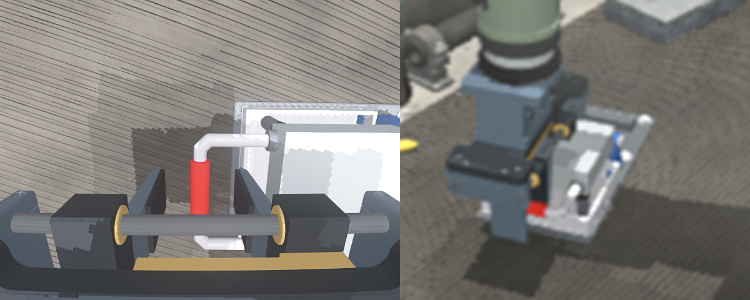

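The drop was clean and the bar sits centred between the open fingers. I'll repeat it.

Call:
drive_tool(
  plan="0 0 0 0 0; 0 0 0 0 0; 0 0 0 0 0; 0 0 0 0 0; 0 0 0.08 -0.7 0; 0 0 0.25 -1.4 0; 0 0 0.5 -2.1 0; 0 0 0.5 -2.1 0",
)

```text
time_s: 8.12
ee_pos: [0.4782, 0.1166, 0.0999]
tcp_rot: [[0.946, 0.324, -0.003], [0.324, -0.946, 0.003], [-0.002, -0.004, -1.0]]
contact_force: [-3.9, 7.2, -0.6]
grip_width: 0.0129
gripper_force: 20.0
```

Call:
drive_tool(
  plan="0.6 0 -0.3 0 0; 0.6 0 -0.5 0 0; 0.6 0 -0.5 0 0; 0.6 0 -0.5 0.3 0; 0.6 0 -0.5 1.2 0; 0.6 0 -0.5 1.9 0; 0.6 0 -0.5 2.1 0; 0.6 0 -0.5 2.1 0",
)

```text
time_s: 9.12
ee_pos: [0.4759, 0.127, 0.0467]
tcp_rot: [[0.945, 0.326, -0.0], [0.326, -0.945, -0.0], [-0.001, 0.0, -1.0]]
contact_force: [0.1, -0.0, 1.0]
grip_width: 0.0551
gripper_force: 0.0
```

Call:
drive_tool(
  plan="0 0 0 0 0; 0 0 0 0 0; 0 0 0 0 0; 0 0 0 0 0; 0 0 0.08 -0.7 0; 0 0 0.25 -1.4 0; 0 0 0.5 -2.1 0; 0 0 0.5 -2.1 0",
)

```text
time_s: 10.12
ee_pos: [0.4782, 0.1166, 0.1]
tcp_rot: [[0.946, 0.324, -0.003], [0.324, -0.946, 0.003], [-0.002, -0.004, -1.0]]
contact_force: [-4.0, 7.4, 0.4]
grip_width: 0.013
gripper_force: 20.0
```

Call:
drive_tool(
  plan="0.6 0 -0.3 0 0; 0.6 0 -0.5 0 0; 0.6 0 -0.5 0 0; 0.6 0 -0.5 0.3 0; 0.6 0 -0.5 1.2 0; 0.6 0 -0.5 1.9 0; 0.6 0 -0.5 2.1 0; 0.6 0 -0.5 2.1 0",
)

```text
time_s: 11.12
ee_pos: [0.4759, 0.127, 0.0467]
tcp_rot: [[0.945, 0.326, -0.001], [0.326, -0.945, -0.0], [-0.001, 0.0, -1.0]]
contact_force: [0.4, -0.3, 0.8]
grip_width: 0.0546
gripper_force: 0.0
```

Call:
drive_tool(
  plan="0 0 0 0 0; 0 0 0 0 0; 0 0 0 0 0; 0 0 0 0 0; 0 0 0.08 -0.7 0; 0 0 0.25 -1.4 0; 0 0 0.5 -2.1 0; 0 0 0.5 -2.1 0",
)

```text
time_s: 12.12
ee_pos: [0.4782, 0.1166, 0.1]
tcp_rot: [[0.946, 0.324, -0.003], [0.324, -0.946, 0.003], [-0.002, -0.004, -1.0]]
contact_force: [-3.4, 7.8, -0.1]
grip_width: 0.0134
gripper_force: 20.0
```

Call:
drive_tool(
  plan="0.6 0 -0.3 0 0; 0.6 0 -0.5 0 0; 0.6 0 -0.5 0 0; 0.6 0 -0.5 0.3 0; 0.6 0 -0.5 1.2 0; 0.6 0 -0.5 1.9 0; 0.6 0 -0.5 2.1 0; 0.6 0 -0.5 2.1 0",
)

```text
time_s: 13.12
ee_pos: [0.4759, 0.127, 0.0467]
tcp_rot: [[0.945, 0.326, -0.001], [0.326, -0.945, -0.0], [-0.001, 0.0, -1.0]]
contact_force: [-0.2, 0.3, 0.4]
grip_width: 0.0545
gripper_force: 0.0
```

Call:
drive_tool(
  plan="0 0 0 0 0; 0 0 0 0 0; 0 0 0 0 0; 0 0 0 0 0; 0 0 0.08 -0.7 0; 0 0 0.25 -1.4 0; 0 0 0.5 -2.1 0; 0 0 0.5 -2.1 0",
)

```text
time_s: 14.12
ee_pos: [0.4782, 0.1166, 0.1]
tcp_rot: [[0.946, 0.324, -0.003], [0.324, -0.946, 0.003], [-0.002, -0.004, -1.0]]
contact_force: [-3.9, 6.4, -0.8]
grip_width: 0.0137
gripper_force: 20.0
```

Call:
drive_tool(
  plan="0.6 0 -0.3 0 0; 0.6 0 -0.5 0 0; 0.6 0 -0.5 0 0; 0.6 0 -0.5 0.3 0; 0.6 0 -0.5 1.2 0; 0.6 0 -0.5 1.9 0; 0.6 0 -0.5 2.1 0; 0.6 0 -0.5 2.1 0",
)

```text
time_s: 15.12
ee_pos: [0.4759, 0.127, 0.0467]
tcp_rot: [[0.945, 0.326, -0.0], [0.326, -0.945, -0.0], [-0.001, 0.0, -1.0]]
contact_force: [-0.2, 0.3, 0.1]
grip_width: 0.0549
gripper_force: 0.0
```

Call:
drive_tool(
  plan="0 0 0 0 0; 0 0 0 0 0; 0 0 0 0 0; 0 0 0 0 0; 0 0 0.08 -0.7 0; 0 0 0.25 -1.4 0; 0 0 0.5 -2.1 0; 0 0 0.5 -2.1 0",
)

```text
time_s: 16.12
ee_pos: [0.4783, 0.1166, 0.1]
tcp_rot: [[0.946, 0.324, -0.003], [0.324, -0.946, 0.003], [-0.002, -0.004, -1.0]]
contact_force: [-4.3, 6.3, -0.2]
grip_width: 0.0132
gripper_force: 20.0
```

Call:
drive_tool(
  plan="0.6 0 -0.3 0 0; 0.6 0 -0.5 0 0; 0.6 0 -0.5 0 0; 0.6 0 -0.5 0.3 0; 0.6 0 -0.5 1.2 0; 0.6 0 -0.5 1.9 0; 0.6 0 -0.5 2.1 0; 0.6 0 -0.5 2.1 0",
)

```text
time_s: 17.12
ee_pos: [0.4759, 0.127, 0.0467]
tcp_rot: [[0.945, 0.326, -0.0], [0.326, -0.945, -0.0], [-0.001, 0.0, -1.0]]
contact_force: [-0.1, 0.8, 0.1]
grip_width: 0.0549
gripper_force: 0.0
```

Call:
drive_tool(
  plan="0 0 0 0 0; 0 0 0 0 0; 0 0 0 0 0; 0 0 0 0 0; 0 0 0.08 -0.7 0; 0 0 0.25 -1.4 0; 0 0 0.5 -2.1 0; 0 0 0.5 -2.1 0",
)

```text
time_s: 18.12
ee_pos: [0.4783, 0.1166, 0.1]
tcp_rot: [[0.946, 0.324, -0.003], [0.324, -0.946, 0.003], [-0.002, -0.004, -1.0]]
contact_force: [-3.6, 6.5, -0.2]
grip_width: 0.0137
gripper_force: 20.0
```

Call:
drive_tool(
  plan="0 0 0.33 -0.64 0; 0 0 0.73 -1.24 0; 0 0 1.2 -1.79 0; 0 0 1.73 -2.28 0; 0 0 2.31 -2.71 0; 0 0 2.94 -3.07 0; 0 0 2.94 -3.07 0",
)

```text
time_s: 19.0
ee_pos: [0.5015, 0.0491, 0.1803]
tcp_rot: [[0.946, 0.323, -0.003], [0.323, -0.946, 0.008], [-0.0, -0.009, -1.0]]
contact_force: [-13.0, 10.8, 26.3]
grip_width: 0.0133
gripper_force: 20.0
```

Run:
```python
from h import *
from cell import r
im=r.camera('wrist');sc=r.camera('scene');t=r.camera('top')
f=lambda c:cv2.resize(c,(400,300),interpolation=cv2.INTER_CUBIC)
cv2.imwrite('pics/e1.png',np.vstack([np.hstack([f(im),f(t[180:285,230:370])]),cv2.resize(sc[220:310,250:490],(800,300),interpolation=cv2.INTER_CUBIC)])[:,:,::-1])
```

```text
(no output)
```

View pics/e1.png

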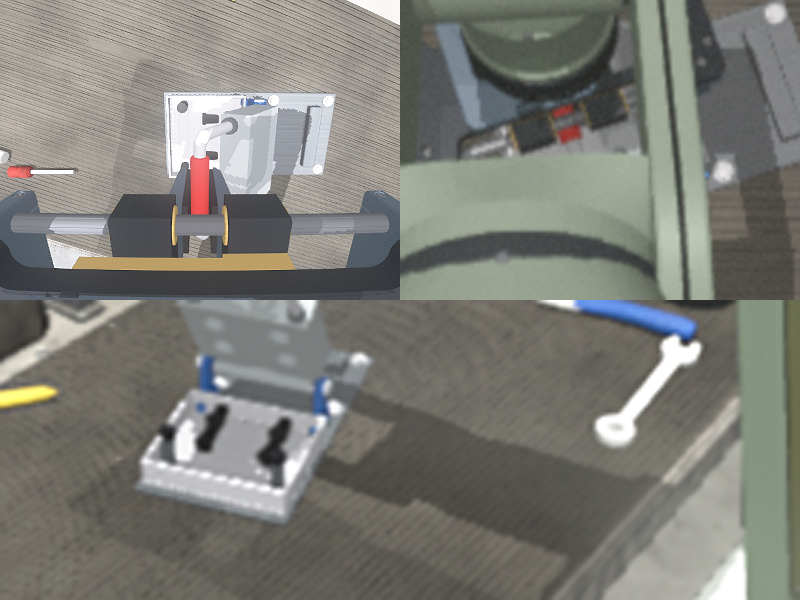

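The cavities facing the scene camera look empty and black plugs lie in the pan. I'll zoom in to confirm the count and heights.

Run:
```python
from h import *
from cell import r
sc=r.camera('scene');w=r.camera('wrist')
a=cv2.resize(sc[218:284,285:365],(800,660),interpolation=cv2.INTER_CUBIC)[:600]
cv2.imwrite('pics/e2.png',a[:,:,::-1])
```

```text
(no output)
```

View pics/e2.png

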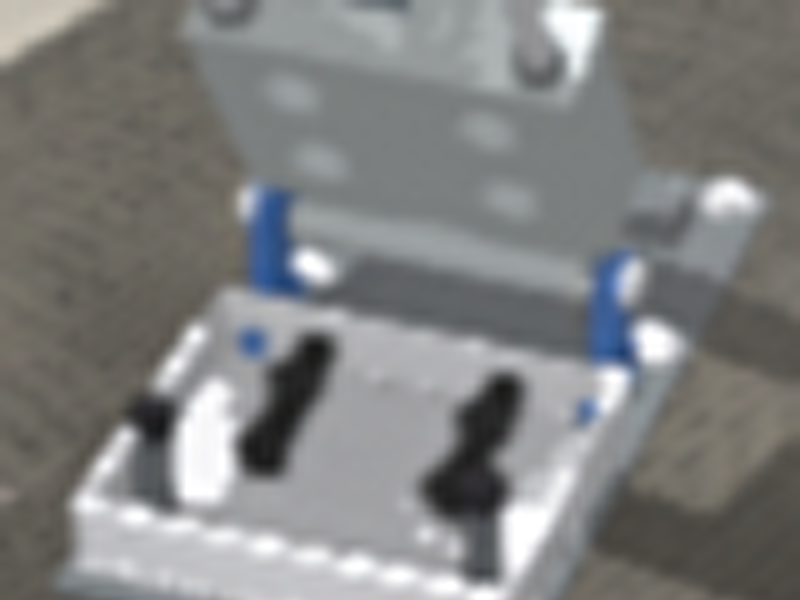

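All four cavities are empty and the plugs lie in the pan. I'll swing the mould back, still gripped.

Call:
drive_tool(
  plan="0 0 0.75 -0.25 0; 0 0 1.54 -0.45 0; 0 0 2.34 -0.52 0; 0 0 3.15 -0.5 0; 0 0 3.96 -0.4 0; 0 0 4.74 -0.2 0; 0 0 5.5 0.1 0; 0 0 6.2 0.5 0",
)

```text
time_s: 20.25
ee_pos: [0.5537, -0.1021, 0.1636]
tcp_rot: [[0.945, 0.326, -0.002], [0.326, -0.945, -0.001], [-0.002, 0.0, -1.0]]
contact_force: [-3.6, -0.5, 1.4]
grip_width: 0.0137
gripper_force: 20.0
```

Call:
drive_tool(
  plan="0 0 0.64 0.49 0; 0 0 1.22 1.07 0; 0 0 1.71 1.71 0; 0 0 2.12 2.42 0; 0 0 2.43 3.17 0; 0 0 2.64 3.95 0; 0 0 2.7 4.5 0; 0 0 2.73 4.9 0",
)

```text
time_s: 21.25
ee_pos: [0.5759, -0.1662, 0.0394]
tcp_rot: [[0.945, 0.327, -0.002], [0.327, -0.945, -0.001], [-0.003, 0.0, -1.0]]
contact_force: [-4.9, -4.6, -0.9]
grip_width: 0.0133
gripper_force: 20.0
```

Call:
drive_tool(
  plan="0 0 0.02 0.2 0; 0 0 0.02 0.35 0; 0 0 0.02 0.5 0; 0 0 0.02 0.6 0; 0 0 0.02 0.6 0; 0 0 0.02 0.6 0",
)

```text
time_s: 22.0
ee_pos: [0.576, -0.1662, 0.0248]
tcp_rot: [[0.945, 0.327, -0.002], [0.327, -0.945, -0.0], [-0.002, -0.0, -1.0]]
contact_force: [-3.9, -3.8, -1.4]
grip_width: 0.0133
gripper_force: 20.0
```

Call:
drive_tool(
  plan="0 0 0 0.1 0; 0.5 0 0 0.1 0; 0.55 0 0 0 0; 0.55 0 0 0 0; 0.55 0 0 0 0; 0.55 0 0 -0.8 0; 0.55 0 0 -2.5 0; 0.55 0 0 -4 0",
)

```text
time_s: 23.0
ee_pos: [0.5771, -0.1656, 0.1275]
tcp_rot: [[0.945, 0.326, 0.001], [0.326, -0.945, -0.0], [0.001, 0.0, -1.0]]
contact_force: [-0.3, -0.1, -0.5]
grip_width: 0.0499
gripper_force: 0.0
```

Call:
drive_tool(
  plan="0.55 -1 0.7 -1 0; 0.55 -3 2 -2 0; 0.55 -5 3.5 -3 0; 0.55 -7 5 -3 0; 0.55 -9 6 -3 0; 0.55 -9 6 -3 0; 0.55 -9 6 -3 0",
)

```text
time_s: 23.88
ee_pos: [0.4134, -0.3806, 0.2012]
tcp_rot: [[0.946, 0.326, 0.001], [0.326, -0.946, 0.0], [0.001, -0.0, -1.0]]
contact_force: [-0.0, -0.8, -0.3]
grip_width: 0.0502
gripper_force: 0.0
```

Run:
```python
from h import *
from cell import r
t=r.camera('top');sc=r.camera('scene')
f=lambda c:cv2.resize(c,(800,300),interpolation=cv2.INTER_CUBIC)
cv2.imwrite('pics/f.png',np.vstack([f(t[165:275,200:493]),f(sc[200:290,240:480])])[:,:,::-1])
s=r.sense();print(s['ee_pos'],s['contact_force'])
```

```text
[ 0.41411885 -0.37988832  0.20117274] [ 0.44967944  0.54682886 -0.47436062]
```

View pics/f.png

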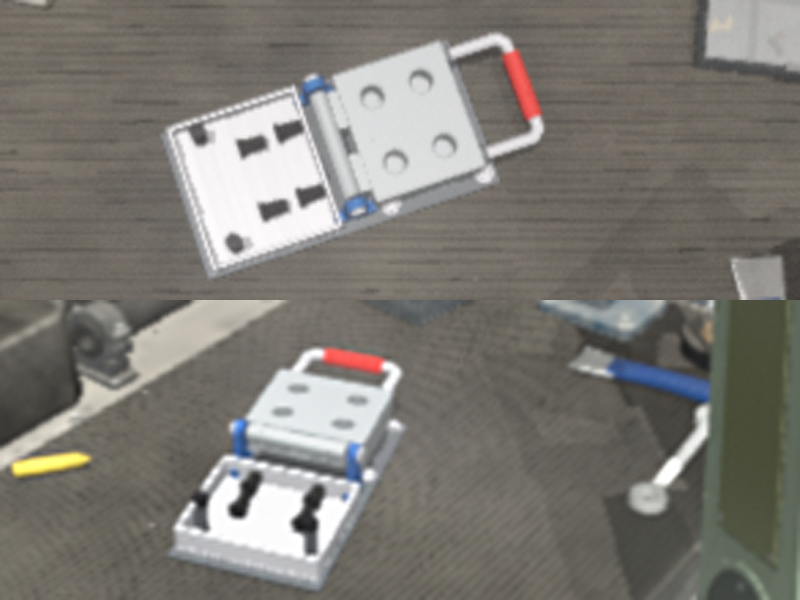

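The mould is flat at home with its cavities empty. Four plugs lie in the pan, at about (252,146), (288,130), (273,208) and (312,194) in the upper panel. The arm is clear, so I'll hand in.

```bash
python3 -c "
from cell import r
print(r.finish_job())"
```

```text
the job is handed in; nothing more can be done
None
```

The job is handed in: the mould is back home with its cavities up, all four plugs lie in the pan, and the arm is clear and never went near the mat tools; the hand-in returned no verdict.

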